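# Set out stepped busbar insulators by height

### The arm

A 6-joint arm with a two-finger parallel gripper is mounted at the origin on the work surface. World frame = base frame: x ahead of the robot, y to its left, z up, the work surface at z = 0. Lengths are in m, angles in rad, forces in N, time in s.
With the tool pointing down it reaches from about 0.3 to 0.95 m from the base axis. Payload 3.1 kg.
Tool frame: the origin (TCP) lies midway between the tips of the shut fingers; the grasp point (between the pads) lies 19 mm behind it; z points along the fingers, y is the line along which they close (so a half turn about z gives the same grasp; the last joint's range is limited). The gripper opens to 85 mm and grips with 20 to 120 N. Pads are 22 mm wide; open, the fingers measure 114 mm over their backs; the gripper's body (76 mm by 85 mm) begins 54 mm behind the grasp point. The pads swing forward as they close: fully open they stand 13 mm farther back than shut.
Start: joints at [-1.32, 0.308, 1.634, -0, 1.2, -0.07], TCP at [0.197, -0.593, 0.231] pointing down, gripper open.
Joint ranges: [-3.06, 3.06], [-0.79, 1.96], [0.05, 2.63], [-1.19, 4.34], [0.05, 2.64], [-2.94, 2.94]. Speed limits (rad/s): [2.79, 2.79, 3.14, 3.14, 3.14, 3.14].

### API

Orientations are given as a unit quaternion [w, x, y, z].
In Python, from station import monitor, get_image, camera_model, close_job gives the robot as it stands. The module is installed in compiled form; this text tells all that it offers.
- The arm moves only by the tool apply_moves, never from a script. Its argument "moves" is a list of rows, each a list of 3 entries, a list of its own where there are three numbers: the shift along the tool's x, y, z in units of 50 mm (1.0 is 50 mm), then the turn, a rotation vector about the tool's x, y, z in units of 8 degrees (1.0 is 8 degrees), then the closure, from 0 (fully open) to 1 (shut). In form: [[[tx, ty, tz], [rx, ry, rz], fingers], ...]. A call has 1 to 5 rows; each row shifts and turns the commanded pose from where the row before left it, along the tool's axes as they then stand; what a row does not reach is not made up. A row lasts 1/8 s, in which the tool goes at most 62.5 mm and 10.7 degrees, less where a joint would pass 70% of its speed; a pose out of reach is approached as far as the arm can. A call is refused whole if a number of a shift passes 1 or a number of a turn 1, either way. A call with a gripper value outside its range is refused whole. The fingers move at their own pace and stop on an object; "newtons" is the grip in N (left out, the last holds). Time passes only in rows, so rows that do not move let the fingers close. It gives the time, the measured TCP pose, the force, the opening and the grip force at its end, in the units of the state.
- monitor.sense(): the state, without advancing time (a new reading comes with each control period).
- get_image(name): name is "scene" or "top"; returns the picture (400x640x3 uint8, red, green, blue); there is no depth.
- camera_model(name): a dict with "fx", "fy", "cx", "cy" (pixels), "distortion" ([k1, k2, p1, p2, k3] as OpenCV has them; the pictures are not rectified), "rvec" (rotation vector, rad) and "tvec" (3), from world to camera coordinates, as OpenCV has them. Camera axes: x right, y down, z forward; pixel columns grow to the right and rows downward; lengths in m; the calibration is good to about 2 mm. A picture is of the moment at which its call begins. camera_model takes no time and is no camera call.
- close_job(): hands the job in; it is judged then, once.
The state is a dict: "time_s": time; "q": joint angles; "qd": joint speeds; "joint_torque": joint torques, N m; "ee_pos": TCP position; "ee_rot": TCP orientation; "ft_force": force on the tool from outside, world axes, zero at the start; "ft_torque": the same for the moment, N m; "opening": finger opening in m; "grip_force": force on a finger pad.
Only numpy, scipy, OpenCV 4.12 (cv2) and the standard library are available. Lean on these libraries where they do the work, as an engineer would, in place of code of your own. Each camera call takes 0.05 s, during which the arm holds its last target. There are 200 camera calls.

### The job

Stand the four blue standoff insulators upright on the rail's four ringed seats, one centred on each, in order of height: the lowest on the seat next to the red terminal post, rising to the tallest on the seat next to the black post. Set them down rather than drop them, do not tip any over, and leave the battery cell standing where it is.

Things in the scene. Friction and masses are not known exactly. Their poses are not given: they have to be found in the camera images.
- ins_28: Loose blue standoff insulator, an upright grooved drum with a small brass insert in its top: the lowest and thinnest of four, 28 mm high, 28 mm in diameter, about 50 g. Solid, graspable anywhere on its side. Origin at the centre of its underside, z up along its axis.
- ins_40: Loose blue standoff insulator, an upright grooved drum with a small brass insert in its top: the second lowest of four, 40 mm high, 36 mm in diameter, about 90 g. Solid, graspable anywhere on its side. Origin at the centre of its underside, z up along its axis.
- ins_54: Loose blue standoff insulator, an upright grooved drum with a small brass insert in its top: the second tallest of four, 54 mm high, 44 mm in diameter, about 160 g. Solid, graspable anywhere on its side. Origin at the centre of its underside, z up along its axis.
- ins_70: Loose blue standoff insulator, an upright grooved drum with a small brass insert in its top: the tallest and thickest of four, 70 mm high, 52 mm in diameter, about 250 g. Solid, graspable anywhere on its side. Origin at the centre of its underside, z up along its axis.
- seat1: Seat 1 of 4: dark square pad 62 x 62 mm with a white ring 60 mm across and a white centre dot, fixed flat on the aluminium rail. Origin at the centre of its flat top, 14 mm above the bench; y along the rail. The four seats are alike, 90 mm apart in one straight row, numbered 1 to 4 towards the rail's +y (from right to left as the robot sees it); the rail's place and yaw vary.
- seat2: Seat 2 of 4: dark square pad 62 x 62 mm with a white ring 60 mm across and a white centre dot, fixed flat on the aluminium rail. Origin at the centre of its flat top, 14 mm above the bench; y along the rail. The four seats are alike, 90 mm apart in one straight row, numbered 1 to 4 towards the rail's +y (from right to left as the robot sees it); the rail's place and yaw vary.
- seat3: Seat 3 of 4: dark square pad 62 x 62 mm with a white ring 60 mm across and a white centre dot, fixed flat on the aluminium rail. Origin at the centre of its flat top, 14 mm above the bench; y along the rail. The four seats are alike, 90 mm apart in one straight row, numbered 1 to 4 towards the rail's +y (from right to left as the robot sees it); the rail's place and yaw vary.
- seat4: Seat 4 of 4: dark square pad 62 x 62 mm with a white ring 60 mm across and a white centre dot, fixed flat on the aluminium rail. Origin at the centre of its flat top, 14 mm above the bench; y along the rail. The four seats are alike, 90 mm apart in one straight row, numbered 1 to 4 towards the rail's +y (from right to left as the robot sees it); the rail's place and yaw vary.
- post_red: Red terminal post fixed upright on the rail, 80 mm beyond the last seat at one end of the row: either beside seat1 or beside seat4, changing from start to start (an equal black post stands at the other end). Diameter 30 mm, its brass stud ends 32 mm above the rail. Origin on the rail's upper face, 10 mm above the bench, on the post's axis.
- cell: Bystander: dark prismatic battery cell with two metal terminals, standing on the bench beyond the right end of the rail, 148 x 27 x 92 mm, its bolts ending at 101 mm. Origin at the centre of its underside, long side along its x.
There are look-alikes about, which are no part of the job. What is shaped like the ins_40 but green or turquoise is not meant.

How it is judged:
By the outcome, as a careful person would: the job done as asked, in the order asked, and still so for the second after the job is handed in, with the robot touching nothing.
It also fails if it takes over 96 s, if anything falls off the work surface, if the arm or the gripper's body presses on something with over 40 N, if the wrist force passes 120 N, or if a joint passes its speed limit or range.

## Working session

There is one attempt and no reset: what is moved stays moved. The work goes in short steps, Python scripts to look and compute and a tool call to move; the robot and the scene stay as the last step left them, time stands still between calls to the robot, and variables do not carry over. Pictures are saved under pics/ and viewed, at most 14 in all, crops included, and the job is handed in when it is done.

Besides the shell and the picture viewer there is one more tool, called after "Emit:" as name(argument=value, ...) on one line, values as JSON. apply_moves: Moves the arm, as the interface text tells. Its arguments: {"type":"object","properties":{"moves":{"type":"array","items":{"type":"array"}},"newtons":{"type":"number"}},"required":["moves"]}

```bash
mkdir -p pics
python3 - <<'E'
from station import *
import cv2,numpy as np
for n in("scene","top"):
    im=get_image(n); cv2.imwrite(f"pics/{n}0.png",im[:,:,::-1]); m=camera_model(n); print(n,{k:np.round(v,4).tolist() for k,v in m.items()})
s=monitor.sense(); print(s["ee_pos"],s["ee_rot"],s["opening"],s["time_s"])
E
```

```text
scene {'fx': 415.2251, 'fy': 415.2251, 'cx': 321.5, 'cy': 199.8312, 'distortion': [-0.0386, 0.0, 0.0, 0.0, 0.0], 'rvec': [0.6516, 2.7577, -0.9275], 'tvec': [0.5205, -0.1352, 1.0234]}
top {'fx': 478.4201, 'fy': 478.4201, 'cx': 323.6151, 'cy': 198.6527, 'distortion': [-0.0707, 0.0, 0.0, 0.0, 0.0], 'rvec': [2.1632, -2.1515, 0.1808], 'tvec': [-0.0871, 0.538, 1.231]}
[ 0.19684868 -0.592403    0.23014287] [-1.04722486e-03  9.87164853e-01  1.59701117e-01 -1.00602555e-04] 0.08554806499614234 0.1
```

View pics/scene0.png

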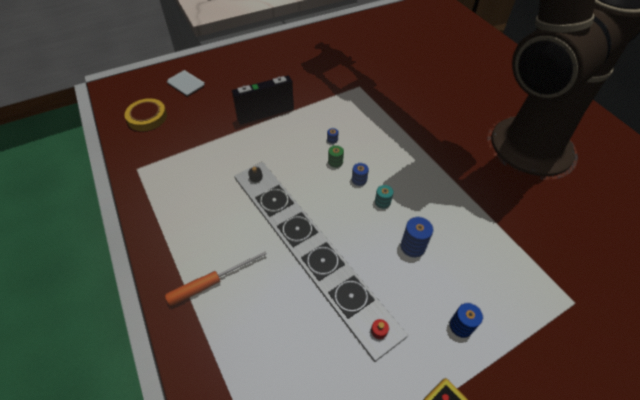

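View pics/top0.png

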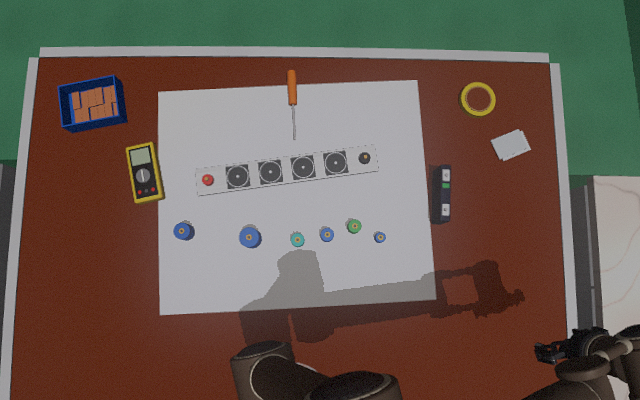

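The top view shows blue drums at (183,231), (250,237), (327,234) and (380,237). The look-alikes are turquoise at (298,240) and green at (354,226). The red post is at (208,180), the left end (seat4), and the black post at (365,158). So the order is 28→seat4, 40→seat3, 54→seat2, 70→seat1. Next I measure and confirm with a crop.

```bash
cat > h.py <<'E'
from station import *
import cv2,numpy as np
def ray(n,uv):
    m=camera_model(n);K=np.array([[m["fx"],0,m["cx"]],[0,m["fy"],m["cy"]],[0,0,1]])
    p=cv2.undistortPoints(np.array([[uv]],float),K,np.array(m["distortion"]))[0,0]
    R=cv2.Rodrigues(np.array(m["rvec"],float))[0];return -R.T@np.array(m["tvec"]),R.T@np.array([*p,1])
def onz(n,uv,z):
    c,d=ray(n,uv);return c+d*(z-c[2])/d[2]
def proj(n,P):
    m=camera_model(n);K=np.array([[m["fx"],0,m["cx"]],[0,m["fy"],m["cy"]],[0,0,1]])
    return cv2.projectPoints(np.array([P],float),np.array(m["rvec"],float),np.array(m["tvec"],float),K,np.array(m["distortion"],float))[0][0,0]
def brass(im,uv,r):
    u,v=map(int,np.round(uv));c=im[v-r:v+r+1,u-r:u+r+1].astype(float)
    w=np.clip(c[:,:,0]-c[:,:,2]*.9-5,0,None)   # red over blue
    # largest connected brass patch, weighted centroid
    n,l,s,_=cv2.connectedComponentsWithStats((w>8).astype(np.uint8),connectivity=8)
    if n<2:return None,0
    k=1+np.argmax(s[1:,4]);w=w*(l==k);g=np.mgrid[-r:r+1,-r:r+1]
    return (u+(w*g[1]).sum()/w.sum(),v+(w*g[0]).sum()/w.sum()),s[k,4]
def blobs(n,im):
    h=cv2.cvtColor(im,cv2.COLOR_RGB2HSV);m=cv2.inRange(h,(110,110,40),(128,255,255))
    m=cv2.morphologyEx(m,cv2.MORPH_CLOSE,np.ones((5,5)))
    N,l,s,c=cv2.connectedComponentsWithStats(m)
    return [(c[i].round(1),s[i]) for i in range(1,N) if s[i,4]>40]
def dot(im,uv,r=4):
    u,v=map(int,np.round(uv));w=np.clip(im[v-r:v+r+1,u-r:u+r+1].astype(float).mean(2)-90,0,None);g=np.mgrid[-r:r+1,-r:r+1]
    return u+(w*g[1]).sum()/w.sum(),v+(w*g[0]).sum()/w.sum()
E
python3 - <<'E'
from h import *
np.set_printoptions(precision=4,suppress=True)
im={n:cv2.imread(f"pics/{n}0.png")[:,:,::-1].copy() for n in("scene","top")}
for n in im:
    for b in blobs(n,im[n]): print(n,*b)
D={28:((380,237),(333,132)),40:((327,234),(361,169)),54:((183,231),(470,315)),70:((250,237),(420,227))}
for h,(t,s) in D.items():
    bt,at=brass(im["top"],t,6);bs,as_=brass(im["scene"],s,8)
    print(h,bt and np.array(bt),at,onz("top",bt,h/1e3),bs and np.array(bs),as_,bs is not None and onz("scene",bs,h/1e3))
for t,s in zip([(335.5,162.5),(303,167),(270,171.5),(237.5,176)],[(275,200),(297,229),(323,261),(351,296)]):
    a,b=dot(im["top"],t),dot(im["scene"],s);print("seat",np.array(a),onz("top",a,.014),np.array(b),onz("scene",b,.014))
A=cv2.resize(im["top"][150:260,165:400],None,fx=3.4,fy=3.4,interpolation=2)
cv2.imwrite("pics/c1.png",A[:,:,::-1])
E
```

```text
scene [360.1 169.6] [353 164  15  12 112]
scene [417. 236.] [404 217  29  39 745]
scene [465.4 320.1] [450 303  33  34 686]
top [ 90.4 103.6] [  58   75   69   58 1824]
top [182.8 231. ] [174 223  19  17 247]
top [249.3 237.4] [240 227  21  21 290]
top [327.  235.2] [321 228  13  14  93]
top [379.8 237. ] [375 232  11  11  49]
28 [380.7905 236.4746] 58 [ 0.4395 -0.2371  0.028 ] [333.7217 129.5461] 136 [ 0.4298 -0.2384  0.028 ]
40 [327.1242 234.0709] 22 [ 0.4444 -0.0938  0.04  ] [364.0751 164.7542] 56 [ 0.4285 -0.0974  0.04  ]
54 [181.0856 230.4324] 22 [0.4502 0.2865 0.054 ] [469.8896 314.1359] 59 [0.4468 0.2874 0.054 ]
70 [248.4168 236.7618] 26 [0.4341 0.1086 0.07  ] [419.5325 226.9687] 40 [0.4305 0.109  0.07  ]
seat [335.217  162.2974] [ 0.6432 -0.1163  0.014 ] [273.8874 199.0676] [ 0.6395 -0.1166  0.014 ]
seat [302.7236 166.7217] [ 0.63   -0.0273  0.014 ] [296.9576 227.9103] [ 0.6261 -0.027   0.014 ]
seat [269.9747 171.3097] [0.6165 0.0619 0.014 ] [322.3865 259.6755] [0.6129 0.0619 0.014 ]
seat [237.161  175.8795] [0.6032 0.151  0.014 ] [350.826  295.1132] [0.5995 0.1512 0.014 ]
```

View pics/c1.png

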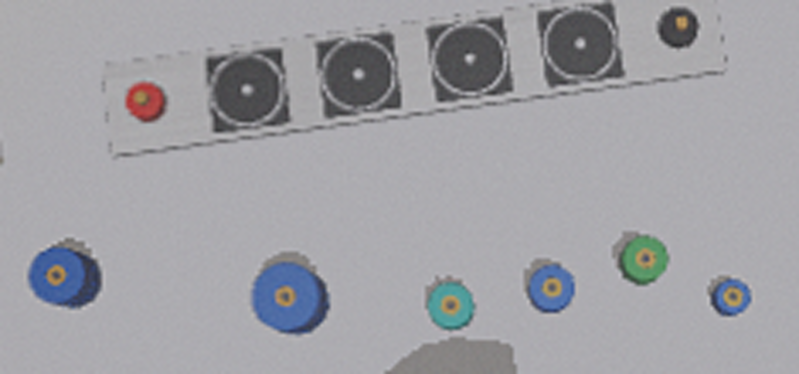

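The crop confirms this: blue at top px (183,231)=54, (250,237)=70, (327,234)=40 and (380,237)=28, by diameter. The turquoise (298,240) and green (354,226) drums are excluded. I'll close the gripper across the rail, with the tool x at a yaw of 98.5°.

```bash
cat > plan.py <<'E'
import sys,numpy as np
from station import monitor
from scipy.spatial.transform import Rotation as R
# usage: plan.py x y z nrows turn_total_units(about tool z)
x,y,z,n,t=map(float,sys.argv[1:6]);n=int(n)
s=monitor.sense();q=s["ee_rot"];r=R.from_quat([*q[1:],q[0]])
d=(np.array([x,y,z])-s["ee_pos"])/n/.05
ax=r.as_matrix()[:,0];print("t",s["time_s"],"pos",np.round(s["ee_pos"],4),"yaw",np.degrees(np.arctan2(ax[1],ax[0])).round(1),"tilt",np.degrees(np.arccos(-r.as_matrix()[2,2])).round(2),"open",round(s["opening"],4))
for i in range(n):
    print(np.round(r.inv().apply(d),2).tolist()); r=r*R.from_rotvec([0,0,np.radians(8*t/n)])
E
python3 plan.py 0.4365 -0.237 0.16 10 -10
```

```text
t 0.1 pos [ 0.1968 -0.5924  0.2301] yaw 18.4 tilt 0.12 open 0.0855
[0.68, -0.52, 0.14]
[0.75, -0.42, 0.14]
[0.8, -0.32, 0.14]
[0.83, -0.2, 0.14]
[0.85, -0.08, 0.14]
[0.86, 0.04, 0.14]
[0.84, 0.15, 0.14]
[0.81, 0.27, 0.14]
[0.77, 0.38, 0.14]
[0.71, 0.48, 0.14]
```

Emit:
apply_moves(moves=[[[0.68,-0.52,0.14],[0,0,-1],0],[[0.75,-0.42,0.14],[0,0,-1],0],[[0.8,-0.32,0.14],[0,0,-1],0],[[0.83,-0.2,0.14],[0,0,-1],0],[[0.85,-0.08,0.14],[0,0,-1],0]], newtons=30)

```text
time_s: 0.72
ee_pos: [0.3177, -0.4143, 0.1956]
ee_rot: [-0.0, 0.872, 0.49, 0.0]
ft_force: [0.4, -0.8, -0.1]
opening: 0.0852
grip_force: 0.0
```

Emit:
apply_moves(moves=[[[0.86,0.04,0.14],[0,0,-1],0],[[0.84,0.15,0.14],[0,0,-1],0],[[0.81,0.27,0.14],[0,0,-1],0],[[0.77,0.38,0.14],[0,0,-1],0],[[0.71,0.48,0.14],[0,0,-1],0]])

```text
time_s: 1.35
ee_pos: [0.4372, -0.2367, 0.1607]
ee_rot: [-0.0, 0.652, 0.758, -0.0]
ft_force: [0.5, -1.3, 0.1]
opening: 0.0854
grip_force: 0.0
```

Emit:
apply_moves(moves=[[[0,0,0],[0,0,0],0],[[0,0,0],[0,0,0],0]])

```text
time_s: 1.6
ee_pos: [0.4366, -0.2382, 0.1611]
ee_rot: [-0.0, 0.654, 0.757, -0.0]
ft_force: [0.6, 0.4, 0.8]
opening: 0.0857
grip_force: 0.0
```

```bash
python3 plan.py 0.4365 -0.237 0.006 4 0
```

```text
t 1.6 pos [ 0.4366 -0.2382  0.1611] yaw 98.4 tilt 0.04 open 0.0857
[0.01, 0.0, 0.78]
[0.01, 0.0, 0.78]
[0.01, 0.0, 0.78]
[0.01, 0.0, 0.78]
```

Emit:
apply_moves(moves=[[[0.02,0,0.78],[0,0,0],0],[[0,0,0.78],[0,0,0],0],[[0,0,0.78],[0,0,0],0.3],[[0,0,0.76],[0,0,0],0.3],[[0,0,0],[0,0,0],0.4]])

```text
time_s: 2.22
ee_pos: [0.4333, -0.2365, 0.0037]
ee_rot: [-0.004, 0.655, 0.756, -0.001]
ft_force: [0.0, 0.2, 0.0]
opening: 0.0512
grip_force: 0.0
```

Emit:
apply_moves(moves=[[[0,0,0],[0,0,0],1],[[0,0,0],[0,0,0],1],[[0,0,0],[0,0,0],1],[[0,0,0],[0,0,0],1],[[0,0,0],[0,0,0],1]])

```text
time_s: 2.85
ee_pos: [0.4381, -0.2382, 0.008]
ee_rot: [0.002, 0.653, 0.757, 0.0]
ft_force: [-1.0, -1.0, 6.6]
opening: 0.0267
grip_force: 30.2
```

Emit:
apply_moves(moves=[[[0,0,-0.3],[0,0,0],1],[[0,0,-0.9],[0,0,0],1],[[0,0,-0.9],[0,0,0],1],[[0,0,0],[0,0,0],1]])

```text
time_s: 3.35
ee_pos: [0.44, -0.239, 0.1161]
ee_rot: [0.005, 0.653, 0.757, 0.001]
ft_force: [0.1, -0.5, 0.2]
opening: 0.0265
grip_force: 29.7
```

```bash
python3 plan.py 0.6013 0.151 0.11 10 0|sed -n 1,2p
```

```text
t 3.35 pos [ 0.44   -0.239   0.1161] yaw 98.4 tilt 0.57 open 0.0265
[0.72, 0.43, 0.01]
```

Emit:
apply_moves(moves=[[[0.72,0.43,0],[0,0,0],1],[[0.72,0.43,0],[0,0,0],1],[[0.72,0.43,0],[0,0,0],1],[[0.72,0.43,0],[0,0,0],1],[[0.72,0.43,0],[0,0,0],1]])

```text
time_s: 3.98
ee_pos: [0.5161, -0.0418, 0.1104]
ee_rot: [-0.001, 0.654, 0.757, -0.001]
ft_force: [-0.6, -1.2, -1.2]
opening: 0.0268
grip_force: 29.7
```

Emit:
apply_moves(moves=[[[0.72,0.43,0],[0,0,0],1],[[0.72,0.43,0],[0,0,0],1],[[0.72,0.43,0],[0,0,0],1],[[0.72,0.43,0],[0,0,0],1],[[0.72,0.43,0],[0,0,0],1]])

```text
time_s: 4.6
ee_pos: [0.5961, 0.1517, 0.1101]
ee_rot: [-0.001, 0.653, 0.757, -0.001]
ft_force: [0.6, -0.9, -0.5]
opening: 0.0267
grip_force: 29.7
```

Emit:
apply_moves(moves=[[[0,0,0],[0,0,0],1],[[0,0,0],[0,0,0],1],[[0,0,0],[0,0,0],1]])

```text
time_s: 4.97
ee_pos: [0.5959, 0.1493, 0.1106]
ee_rot: [-0.0, 0.654, 0.757, -0.001]
ft_force: [-0.2, 0.3, -0.3]
opening: 0.027
grip_force: 29.7
```

```bash
python3 plan.py 0.6013 0.151 0.0225 3 0
python3 - <<'E'
from h import *
for n in("scene","top"):cv2.imwrite(f"pics/{n}1.png",get_image(n)[:,:,::-1])
E
```

```text
t 4.975 pos [0.5959 0.1493 0.1106] yaw 98.3 tilt 0.11 open 0.027
[0.01, 0.04, 0.59]
[0.01, 0.04, 0.59]
[0.01, 0.04, 0.59]
```

View pics/scene1.png

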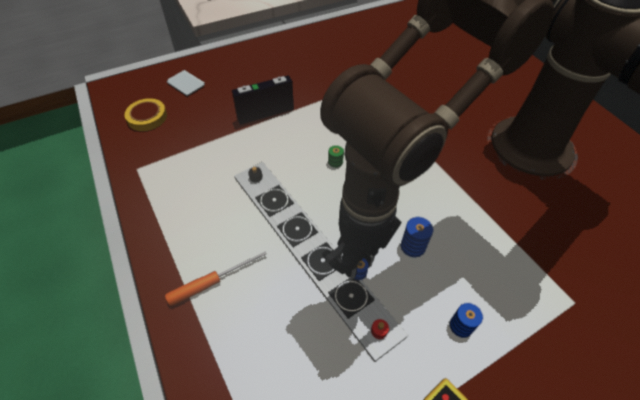

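Emit:
apply_moves(moves=[[[0.03,0.11,0.5],[0,0,0],1],[[0,0,0.5],[0,0,0],1],[[0,0,0.45],[0,0,0],1],[[0,0,0.26],[0,0,0],1],[[0,0,0],[0,0,0],1]])

```text
time_s: 5.7
ee_pos: [0.6012, 0.152, 0.0248]
ee_rot: [-0.001, 0.654, 0.757, -0.001]
ft_force: [0.7, -1.0, 0.9]
opening: 0.0267
grip_force: 29.7
```

Emit:
apply_moves(moves=[[[0,0,0.02],[0,0,0],1],[[0,0,0],[0,0,0],1]])

```text
time_s: 5.95
ee_pos: [0.6031, 0.1528, 0.0259]
ee_rot: [0.001, 0.654, 0.757, 0.001]
ft_force: [-0.1, -0.5, -0.2]
opening: 0.0269
grip_force: 29.7
```

Emit:
apply_moves(moves=[[[0,0,0.03],[0,0,0],1],[[0,0,0],[0,0,0],1]])

```text
time_s: 6.2
ee_pos: [0.6023, 0.1527, 0.0235]
ee_rot: [0.0, 0.654, 0.757, 0.0]
ft_force: [0.9, -0.6, -0.8]
opening: 0.0269
grip_force: 29.7
```

Emit:
apply_moves(moves=[[[0,0,0.02],[0,0,0],1],[[0,0,0],[0,0,0],1]])

```text
time_s: 6.45
ee_pos: [0.602, 0.1527, 0.0221]
ee_rot: [-0.0, 0.654, 0.757, -0.0]
ft_force: [0.3, 0.4, -0.1]
opening: 0.0269
grip_force: 29.7
```

Emit:
apply_moves(moves=[[[-0.02,0,0.02],[0,0,0],1],[[0,0,0],[0,0,0],1]])

```text
time_s: 6.7
ee_pos: [0.6023, 0.1524, 0.0221]
ee_rot: [-0.0, 0.654, 0.757, 0.0]
ft_force: [-2.2, 1.7, 5.4]
opening: 0.027
grip_force: 30.2
```

Emit:
apply_moves(moves=[[[0,0,0.02],[0,0,0],1],[[0,0,0],[0,0,0],1]])

```text
time_s: 6.95
ee_pos: [0.6023, 0.1524, 0.022]
ee_rot: [-0.001, 0.654, 0.757, 0.0]
ft_force: [-3.7, 1.8, 10.5]
opening: 0.0266
grip_force: 30.8
```

Emit:
apply_moves(moves=[[[0,0,-0.02],[0,0,0],1],[[0,0,0],[0,0,0],0.5],[[0,0,0],[0,0,0],0.2],[[0,0,0],[0,0,0],0],[[0,0,0],[0,0,0],0]])

```text
time_s: 7.58
ee_pos: [0.6022, 0.1515, 0.021]
ee_rot: [-0.0, 0.654, 0.757, -0.0]
ft_force: [0.3, 0.7, -0.1]
opening: 0.0859
grip_force: 0.0
```

Emit:
apply_moves(moves=[[[0,0,-0.5],[0,0,0],0],[[0,0,-0.9],[0,0,0],0],[[0,0,-0.9],[0,0,0],0]])

```text
time_s: 7.95
ee_pos: [0.6019, 0.1515, 0.1369]
ee_rot: [-0.0, 0.654, 0.757, -0.0]
ft_force: [0.5, 0.5, 1.1]
opening: 0.0853
grip_force: 0.0
```

```bash
python3 plan.py 0.4425 -0.094 0.13 6 0|head -2
```

```text
t 7.95 pos [0.6019 0.1515 0.1369] yaw 98.4 tilt 0.07 open 0.0853
[-0.73, -0.64, 0.02]
```

Move to the 40, then check the first placing.

Emit:
apply_moves(moves=[[[-0.73,-0.64,0],[0,0,0],0],[[-0.73,-0.64,0],[0,0,0],0],[[-0.73,-0.64,0],[0,0,0],0],[[-0.73,-0.64,0],[0,0,0],0],[[-0.73,-0.64,0],[0,0,0],0]])

```text
time_s: 8.57
ee_pos: [0.4698, -0.0534, 0.1364]
ee_rot: [0.0, 0.653, 0.757, 0.0]
ft_force: [1.2, -0.2, 1.1]
opening: 0.0848
grip_force: 0.0
```

Emit:
apply_moves(moves=[[[-0.73,-0.64,0],[0,0,0],0],[[0,0,0],[0,0,0],0],[[0,0,0],[0,0,0],0]])

```text
time_s: 8.95
ee_pos: [0.4447, -0.093, 0.1365]
ee_rot: [0.0, 0.654, 0.757, 0.0]
ft_force: [0.9, 0.7, -0.2]
opening: 0.0856
grip_force: 0.0
```

```bash
python3 plan.py 0.4425 -0.094 0.012 3 0
python3 - <<'E'
from h import *
im=get_image("scene");cv2.imwrite("pics/s2.png",im[:,:,::-1])
it=get_image("top");cv2.imwrite("pics/t2.png",it[:,:,::-1])
# drum28 on seat4: top at z=.042
P=[.6013,.151,.042]
for n,i in(("scene",im),("top",it)):
    b,a=brass(i,proj(n,P),5);print(n,b,a,onz(n,b,.042) if b else None)
A=cv2.resize(im[150:350,230:430],None,fx=2.9,fy=2.9,interpolation=2);cv2.imwrite("pics/c2.png",A[:,:,::-1])
E
```

```text
t 8.95 pos [ 0.4447 -0.093   0.1365] yaw 98.3 tilt 0.06 open 0.0856
[-0.0, -0.02, 0.83]
[-0.0, -0.02, 0.83]
[-0.0, -0.02, 0.83]
scene (np.float64(353.0600697906281), np.float64(290.94873712196744)) 48 [0.60003132 0.15627691 0.042     ]
top (np.float64(233.93407206632654), np.float64(173.87173150510205)) 24 [0.60318044 0.15529864 0.042     ]
```

View pics/c2.png

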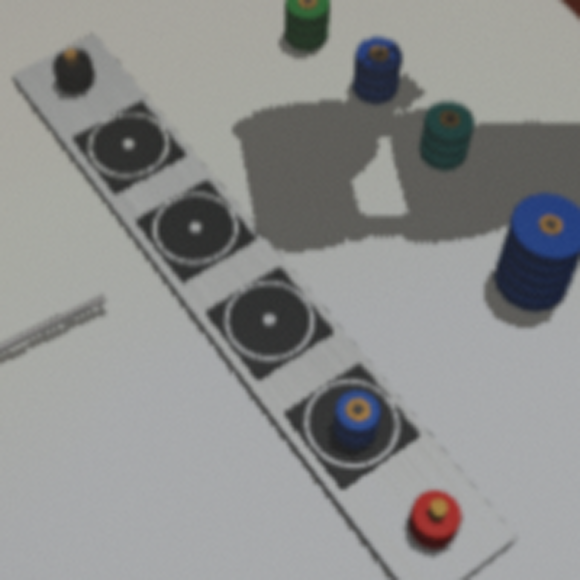

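The 28 stands upright on seat4, but about 4.5 mm off along the rail. My brass mask for it was contaminated by the paper, so I'll mend that later. First I refine the mask for the others.

```bash
sed -i 's/c\[:,:,0\]-c\[:,:,2\]\*.9-5/c[:,:,0]-c[:,:,2]-12/' h.py
python3 - <<'E'
from h import *
np.set_printoptions(precision=4,suppress=True)
im={n:cv2.imread(f"pics/{n[0]}2.png")[:,:,::-1].copy() for n in("scene","top")}
i0={n:cv2.imread(f"pics/{n}0.png")[:,:,::-1].copy() for n in("scene","top")}
D={28:(.437,-.236,.028),40:(.4425,-.094,.04),54:(.4485,.287,.054),70:(.432,.109,.07),"28seat":(.601,.155,.042)}
for k,P in D.items():
  for n in im:
    for nm,i in(("new",im),("old",i0)):
      b,a=brass(i[n],proj(n,P),7)
      if b:print(k,n,nm,np.array(b),a,onz(n,b,P[2])[:2])
E
```

```text
28 scene old [332.3511 131.0502] 13 [ 0.4353 -0.2352]
28 top old [380.1326 236.9947] 19 [ 0.4381 -0.2354]
40 scene new [358.7805 167.1707] 6 [ 0.4427 -0.0963]
40 scene old [360.2749 168.0288] 17 [ 0.441  -0.0927]
40 top old [327.1509 234.0435] 19 [ 0.4444 -0.0939]
54 scene new [469.8438 314.1618] 49 [0.4469 0.2874]
54 scene old [469.8355 314.1744] 48 [0.4469 0.2874]
54 top new [181.1138 230.4013] 22 [0.4503 0.2864]
54 top old [181.1095 230.4076] 21 [0.4503 0.2864]
70 scene new [419.49   227.0336] 29 [0.4307 0.1091]
70 scene old [419.544  227.0706] 27 [0.4306 0.1092]
70 top new [248.4479 236.8084] 23 [0.434  0.1085]
70 top old [248.4617 236.7987] 23 [0.434  0.1085]
28seat scene new [353.1426 291.0035] 41 [0.6    0.1564]
28seat top new [233.951  173.9603] 19 [0.6029 0.1552]
```

Emit:
apply_moves(moves=[[[0,-0.04,0.83],[0,0,0],0],[[0,0,0.83],[0,0,0],0],[[0,0,0.81],[0,0,0],0.2],[[0,0,0],[0,0,0],0.3],[[0,0,0],[0,0,0],0.3]])

```text
time_s: 9.68
ee_pos: [0.4436, -0.093, 0.0136]
ee_rot: [0.001, 0.653, 0.757, 0.0]
ft_force: [1.1, 0.1, 1.0]
opening: 0.0601
grip_force: 0.0
```

Emit:
apply_moves(moves=[[[0,0,0],[0,0,0],1],[[0,0,0],[0,0,0],1],[[0,0,0],[0,0,0],1],[[0,0,0],[0,0,0],1]], newtons=35)

```text
time_s: 10.18
ee_pos: [0.4443, -0.0937, 0.0148]
ee_rot: [0.002, 0.654, 0.757, 0.001]
ft_force: [-0.1, 1.9, 6.8]
opening: 0.0351
grip_force: 34.8
```

Emit:
apply_moves(moves=[[[0,0,-0.3],[0,0,0],1],[[0,0,-0.8],[0,0,0],1],[[0,0,-0.9],[0,0,0],1],[[0,0,0],[0,0,0],1],[[0,0,0],[0,0,0],1]])

```text
time_s: 10.8
ee_pos: [0.4418, -0.0932, 0.1129]
ee_rot: [0.0, 0.654, 0.757, -0.0]
ft_force: [0.6, -0.4, -2.2]
opening: 0.0349
grip_force: 35.2
```

```bash
python3 plan.py 0.6155 0.062 0.115 5 0|sed -n 1,2p
```

```text
t 10.8 pos [ 0.4418 -0.0932  0.1129] yaw 98.4 tilt 0.0 open 0.0349
[0.51, 0.78, -0.01]
```

Emit:
apply_moves(moves=[[[0.51,0.78,0],[0,0,0],1],[[0.51,0.78,0],[0,0,0],1],[[0.51,0.78,0],[0,0,0],1],[[0.51,0.78,0],[0,0,0],1],[[0.51,0.78,0],[0,0,0],1]])

```text
time_s: 11.42
ee_pos: [0.6156, 0.0622, 0.11]
ee_rot: [-0.002, 0.654, 0.757, -0.002]
ft_force: [0.1, -1.1, -0.7]
opening: 0.0349
grip_force: 35.3
```

Emit:
apply_moves(moves=[[[0,0,0.4],[0,0,0],1],[[0,0,0.5],[0,0,0],1],[[0,0,0],[0,0,0],1],[[0,0,0],[0,0,0],1]])

```text
time_s: 11.92
ee_pos: [0.6155, 0.0607, 0.0669]
ee_rot: [-0.001, 0.654, 0.757, -0.001]
ft_force: [-0.1, 0.5, -1.0]
opening: 0.0349
grip_force: 35.4
```

```bash
python3 plan.py 0.615 0.0615 0.031 1 0|sed -n 1,2p
```

```text
t 11.925 pos [0.6155 0.0607 0.0669] yaw 98.3 tilt 0.13 open 0.0349
[0.02, -0.01, 0.72]
```

Emit:
apply_moves(moves=[[[0.01,-0.01,0.5],[0,0,0],1],[[0,0,0.2],[0,0,0],1],[[0,0,0],[0,0,0],1],[[0,0,0.02],[0,0,0],1],[[0,0,0],[0,0,0],1]])

```text
time_s: 12.55
ee_pos: [0.6168, 0.0617, 0.0327]
ee_rot: [0.001, 0.654, 0.757, 0.001]
ft_force: [0.4, 0.7, -1.1]
opening: 0.0346
grip_force: 35.4
```

Emit:
apply_moves(moves=[[[0,0,0.02],[0,0,0],1],[[0,0,0],[0,0,0],1]])

```text
time_s: 12.8
ee_pos: [0.6161, 0.0617, 0.0309]
ee_rot: [0.0, 0.654, 0.757, 0.0]
ft_force: [-0.2, 0.1, -1.7]
opening: 0.0349
grip_force: 35.4
```

Emit:
apply_moves(moves=[[[0,0,0.02],[0,0,0],1],[[0,0,0],[0,0,0],1]])

```text
time_s: 13.05
ee_pos: [0.6159, 0.0617, 0.0296]
ee_rot: [-0.0, 0.654, 0.757, -0.0]
ft_force: [-0.2, 0.1, -1.1]
opening: 0.0351
grip_force: 35.4
```

Emit:
apply_moves(moves=[[[0,-0.02,0.02],[0,0,0],1],[[0,0,0],[0,0,0],1]])

```text
time_s: 13.3
ee_pos: [0.6153, 0.0616, 0.0289]
ee_rot: [0.0, 0.654, 0.757, 0.0]
ft_force: [-0.1, 0.3, -0.7]
opening: 0.0349
grip_force: 35.4
```

Emit:
apply_moves(moves=[[[0,0,0.02],[0,0,0],1],[[0,0,0],[0,0,0],1]])

```text
time_s: 13.55
ee_pos: [0.6153, 0.0616, 0.0288]
ee_rot: [-0.0, 0.654, 0.757, 0.0]
ft_force: [-2.0, 0.5, 5.2]
opening: 0.0347
grip_force: 36.1
```

Contact at 0.0288, so release and go up. Next is the 70, with its brass at (0.4323, 0.1088).

Emit:
apply_moves(moves=[[[0,0,-0.01],[0,0,0],0.8],[[0,0,0],[0,0,0],0.5],[[0,0,0],[0,0,0],0.2],[[0,0,0],[0,0,0],0],[[0,0,0],[0,0,0],0]])

```text
time_s: 14.18
ee_pos: [0.615, 0.0615, 0.0281]
ee_rot: [-0.0, 0.654, 0.757, -0.0]
ft_force: [-0.4, -0.0, -0.2]
opening: 0.0852
grip_force: 0.0
```

Emit:
apply_moves(moves=[[[0,0,-0.5],[0,0,0],0],[[0,0,-0.9],[0,0,0],0],[[0,0,-0.9],[0,0,0],0],[[0,0,-0.2],[0,0,0],0]])

```text
time_s: 14.68
ee_pos: [0.618, 0.0617, 0.1576]
ee_rot: [0.003, 0.654, 0.757, 0.003]
ft_force: [0.2, -0.3, 0.6]
opening: 0.0853
grip_force: 0.0
```

```bash
python3 plan.py 0.4323 0.1088 0.15 4 0|head -2
```

```text
t 14.675 pos [0.618  0.0617 0.1576] yaw 98.4 tilt 0.45 open 0.0853
[0.37, -0.88, 0.03]
```

Emit:
apply_moves(moves=[[[0.37,-0.88,0.02],[0,0,0],0],[[0.37,-0.88,0.02],[0,0,0],0],[[0.37,-0.88,0.02],[0,0,0],0],[[0.37,-0.88,0.02],[0,0,0],0],[[0,0,0],[0,0,0],0]])

```text
time_s: 15.3
ee_pos: [0.4247, 0.1093, 0.147]
ee_rot: [-0.002, 0.653, 0.757, -0.003]
ft_force: [0.7, -0.7, 0.9]
opening: 0.0854
grip_force: 0.0
```

Emit:
apply_moves(moves=[[[0,0,0],[0,0,0],0],[[0,0,0],[0,0,0],0]])

```text
time_s: 15.55
ee_pos: [0.4316, 0.109, 0.1495]
ee_rot: [0.0, 0.654, 0.757, 0.0]
ft_force: [0.6, 0.4, 0.5]
opening: 0.0854
grip_force: 0.0
```

```bash
python3 plan.py 0.4323 0.1088 0.025 3 0|head -2
python3 - <<'E'
from h import *
np.set_printoptions(precision=4,suppress=True)
im={n:get_image(n) for n in("scene","top")}
for n in im:
  for k,P in {"28":(.601,.154,.042),"40":(.615,.062,.054)}.items():
    b,a=brass(im[n],proj(n,P),6);print(k,n,a,b and onz(n,b,P[2])[:2])
E
```

```text
t 15.55 pos [0.4316 0.109  0.1495] yaw 98.4 tilt 0.07 open 0.0854
[-0.0, 0.0, 0.83]
28 scene 42 [0.6    0.1564]
40 scene 34 [0.6129 0.063 ]
28 top 20 [0.603  0.1553]
40 top 18 [0.6162 0.0621]
```

The 40 is within 1 mm of its seat. Now the 70.

Emit:
apply_moves(moves=[[[0,0,0.83],[0,0,0],0],[[0,0,0.83],[0,0,0],0],[[0,0,0.82],[0,0,0],0],[[0,0,0],[0,0,0],0.1],[[0,0,0],[0,0,0],0.1]], newtons=50)

```text
time_s: 16.27
ee_pos: [0.4315, 0.1092, 0.0261]
ee_rot: [0.0, 0.654, 0.757, 0.001]
ft_force: [0.7, 0.2, 0.1]
opening: 0.0767
grip_force: 0.0
```

Emit:
apply_moves(moves=[[[0,0,0],[0,0,0],1],[[0,0,0],[0,0,0],1],[[0,0,0],[0,0,0],1],[[0,0,0],[0,0,0],1]])

```text
time_s: 16.77
ee_pos: [0.4324, 0.1094, 0.0274]
ee_rot: [0.001, 0.654, 0.757, 0.002]
ft_force: [-0.2, -0.2, 5.8]
opening: 0.0511
grip_force: 51.6
```

Emit:
apply_moves(moves=[[[0,0,-0.3],[0,0,0],1],[[0,0,-0.8],[0,0,0],1],[[0,0,-0.8],[0,0,0],1],[[0,0,0],[0,0,0],1],[[0,0,0],[0,0,0],1]])

```text
time_s: 17.4
ee_pos: [0.429, 0.109, 0.1198]
ee_rot: [-0.0, 0.654, 0.757, -0.0]
ft_force: [-0.3, 0.1, -3.8]
opening: 0.051
grip_force: 53.7
```

```bash
python3 plan.py 0.6415 -0.1165 0.13 7 0|sed -n 1,2p
```

```text
t 17.4 pos [0.429  0.109  0.1198] yaw 98.4 tilt 0.07 open 0.051
[-0.73, 0.51, -0.03]
```

Emit:
apply_moves(moves=[[[-0.73,0.51,-0.02],[0,0,0],1],[[-0.73,0.51,-0.02],[0,0,0],1],[[-0.73,0.51,-0.02],[0,0,0],1],[[-0.73,0.51,-0.02],[0,0,0],1],[[-0.73,0.51,-0.02],[0,0,0],1]])

```text
time_s: 18.02
ee_pos: [0.5815, -0.0536, 0.1223]
ee_rot: [-0.002, 0.654, 0.757, -0.001]
ft_force: [0.3, -0.1, -2.0]
opening: 0.0508
grip_force: 53.7
```

Emit:
apply_moves(moves=[[[-0.73,0.51,0],[0,0,0],1],[[-0.73,0.51,0],[0,0,0],1],[[0,0,0.4],[0,0,0],1],[[0,0,0.3],[0,0,0],1],[[0,0,0],[0,0,0],1]])

```text
time_s: 18.65
ee_pos: [0.6398, -0.1159, 0.0859]
ee_rot: [-0.004, 0.653, 0.757, -0.002]
ft_force: [0.4, 0.5, -3.1]
opening: 0.051
grip_force: 53.6
```

Emit:
apply_moves(moves=[[[0,0,0],[0,0,0],1],[[0,0,0],[0,0,0],1]])

```text
time_s: 18.9
ee_pos: [0.6445, -0.1172, 0.0913]
ee_rot: [0.001, 0.653, 0.757, 0.0]
ft_force: [1.0, 0.4, -2.5]
opening: 0.0507
grip_force: 53.6
```

```bash
python3 plan.py 0.6415 -0.1165 0.046 1 0|sed -n 1,2p
```

```text
t 18.9 pos [ 0.6445 -0.1172  0.0913] yaw 98.4 tilt 0.09 open 0.0507
[0.02, -0.06, 0.91]
```

Emit:
apply_moves(moves=[[[0.02,-0.06,0.5],[0,0,0],1],[[0,0,0.3],[0,0,0],1],[[0,0,0.1],[0,0,0],1],[[0,0,0],[0,0,0],1],[[0,0,0],[0,0,0],1]])

```text
time_s: 19.52
ee_pos: [0.6418, -0.1173, 0.0462]
ee_rot: [0.001, 0.654, 0.757, 0.0]
ft_force: [0.8, -0.4, -2.2]
opening: 0.051
grip_force: 53.6
```

Emit:
apply_moves(moves=[[[0,0,0.03],[0,0,0],1],[[0,0,0],[0,0,0],1]])

```text
time_s: 19.77
ee_pos: [0.6411, -0.1171, 0.0441]
ee_rot: [0.0, 0.654, 0.757, 0.0]
ft_force: [0.2, 0.2, -2.7]
opening: 0.0509
grip_force: 53.6
```

Emit:
apply_moves(moves=[[[0,0,0.02],[0,0,0],1],[[0,0,0],[0,0,0],1]])

```text
time_s: 20.02
ee_pos: [0.6408, -0.1171, 0.0427]
ee_rot: [-0.0, 0.654, 0.757, -0.0]
ft_force: [0.4, -0.8, -2.7]
opening: 0.051
grip_force: 53.6
```

Emit:
apply_moves(moves=[[[0.01,0.01,0.02],[0,0,0],1],[[0,0,0],[0,0,0],1]])

```text
time_s: 20.27
ee_pos: [0.6412, -0.1164, 0.0416]
ee_rot: [-0.0, 0.654, 0.757, -0.0]
ft_force: [0.5, 0.2, -3.8]
opening: 0.0509
grip_force: 53.6
```

Emit:
apply_moves(moves=[[[0,0,0.02],[0,0,0],1],[[0,0,0],[0,0,0],1]])

```text
time_s: 20.52
ee_pos: [0.6414, -0.1165, 0.0414]
ee_rot: [-0.0, 0.654, 0.757, -0.0]
ft_force: [-2.2, 0.4, 1.9]
opening: 0.0512
grip_force: 54.1
```

Contact. Release, go up, and move on to the 54.

Emit:
apply_moves(moves=[[[0,0,0],[0,0,0],0.3],[[0,0,0],[0,0,0],0.1],[[0,0,0],[0,0,0],0],[[0,0,0],[0,0,0],0],[[0,0,0],[0,0,0],0]])

```text
time_s: 21.15
ee_pos: [0.6413, -0.1165, 0.0408]
ee_rot: [0.0, 0.654, 0.757, 0.0]
ft_force: [0.4, -0.3, 0.2]
opening: 0.085
grip_force: 0.0
```

Emit:
apply_moves(moves=[[[0,0,-0.5],[0,0,0],0],[[0,0,-0.9],[0,0,0],0],[[0,0,-0.9],[0,0,0],0],[[0,0,-0.2],[0,0,0],0]])

```text
time_s: 21.65
ee_pos: [0.6442, -0.1172, 0.1704]
ee_rot: [0.004, 0.654, 0.757, 0.002]
ft_force: [0.1, 0.6, -0.4]
opening: 0.0856
grip_force: 0.0
```

```bash
python3 plan.py 0.4486 0.287 0.15 10 0|head -2
```

```text
t 21.65 pos [ 0.6442 -0.1172  0.1704] yaw 98.4 tilt 0.47 open 0.0856
[0.86, -0.27, 0.04]
```

Emit:
apply_moves(moves=[[[0.86,-0.27,0],[0,0,0],0],[[0.86,-0.27,0],[0,0,0],0],[[0.86,-0.27,0],[0,0,0],0],[[0.86,-0.27,0],[0,0,0],0],[[0.86,-0.27,0],[0,0,0],0]])

```text
time_s: 22.28
ee_pos: [0.5415, 0.0875, 0.1644]
ee_rot: [-0.001, 0.654, 0.757, -0.001]
ft_force: [0.0, 0.0, -0.6]
opening: 0.0852
grip_force: 0.0
```

Emit:
apply_moves(moves=[[[0.86,-0.27,0.08],[0,0,0],0],[[0.86,-0.27,0.08],[0,0,0],0],[[0.86,-0.27,0.08],[0,0,0],0],[[0.86,-0.27,0.08],[0,0,0],0],[[0.86,-0.27,0.08],[0,0,0],0]])

```text
time_s: 22.9
ee_pos: [0.4435, 0.29, 0.1445]
ee_rot: [-0.0, 0.654, 0.757, -0.001]
ft_force: [0.5, 0.8, 1.1]
opening: 0.0854
grip_force: 0.0
```

Emit:
apply_moves(moves=[[[0,0,0],[0,0,0],0],[[0,0,0],[0,0,0],0],[[0,0,0],[0,0,0],0]])

```text
time_s: 23.28
ee_pos: [0.4454, 0.2882, 0.1455]
ee_rot: [0.0, 0.654, 0.756, -0.0]
ft_force: [-0.1, -0.4, -0.0]
opening: 0.0852
grip_force: 0.0
```

```bash
python3 plan.py 0.4486 0.287 0.018 3 0|head -2
```

```text
t 23.275 pos [0.4454 0.2882 0.1455] yaw 98.3 tilt 0.04 open 0.0852
[-0.01, 0.02, 0.85]
```

Emit:
apply_moves(moves=[[[-0.03,0.06,0.85],[0,0,0],0],[[0,0,0.85],[0,0,0],0],[[0,0,0.85],[0,0,0],0],[[0,0,0],[0,0,0],0.2],[[0,0,0],[0,0,0],0.2]], newtons=45)

```text
time_s: 23.9
ee_pos: [0.4496, 0.2881, 0.0194]
ee_rot: [0.0, 0.654, 0.757, 0.001]
ft_force: [0.1, -0.4, -0.1]
opening: 0.0683
grip_force: 0.0
```

Emit:
apply_moves(moves=[[[0,0,0],[0,0,0],1],[[0,0,0],[0,0,0],1],[[0,0,0],[0,0,0],1],[[0,0,0],[0,0,0],1]])

```text
time_s: 24.4
ee_pos: [0.4501, 0.2891, 0.0207]
ee_rot: [0.001, 0.653, 0.757, 0.002]
ft_force: [0.0, -0.1, 6.8]
opening: 0.0433
grip_force: 45.8
```

Emit:
apply_moves(moves=[[[0,0,-0.3],[0,0,0],1],[[0,0,-0.9],[0,0,0],1],[[0,0,-0.9],[0,0,0],1],[[0,0,-0.4],[0,0,0],1],[[0,0,0],[0,0,0],1]])

```text
time_s: 25.02
ee_pos: [0.4499, 0.2892, 0.1462]
ee_rot: [0.001, 0.653, 0.757, 0.003]
ft_force: [-0.5, -0.9, -1.7]
opening: 0.043
grip_force: 46.3
```

```bash
python3 plan.py 0.628 -0.027 0.135 8 0|sed -n 1,2p
python3 - <<'E'
from h import *
np.set_printoptions(precision=4,suppress=True)
im={n:get_image(n) for n in("scene","top")}
for n in im:
  for k,P in {"28":(.601,.154,.042),"40":(.615,.062,.054),"70":(.6415,-.1165,.084)}.items():
    b,a=brass(im[n],proj(n,P),6);print(k,n,a,b and onz(n,b,P[2])[:2])
E
```

```text
t 25.025 pos [0.4499 0.2892 0.1462] yaw 98.4 tilt 0.34 open 0.043
[-0.85, 0.33, 0.03]
28 scene 40 [0.6    0.1564]
40 scene 34 [0.6129 0.063 ]
70 scene 24 [ 0.6392 -0.1174]
28 top 19 [0.6029 0.1552]
40 top 19 [0.6162 0.0621]
70 top 21 [ 0.6425 -0.1177]
```

The 70 is within 1.3 mm. Now carry the 54 to seat2.

Emit:
apply_moves(moves=[[[-0.85,0.33,0],[0,0,0],1],[[-0.85,0.33,0],[0,0,0],1],[[-0.85,0.33,0],[0,0,0],1],[[-0.85,0.33,0],[0,0,0],1],[[-0.85,0.33,0],[0,0,0],1]])

```text
time_s: 25.75
ee_pos: [0.5598, 0.0885, 0.141]
ee_rot: [-0.001, 0.654, 0.757, -0.001]
ft_force: [-0.4, 0.1, -1.8]
opening: 0.0429
grip_force: 46.3
```

Emit:
apply_moves(moves=[[[-0.85,0.33,0],[0,0,0],1],[[-0.85,0.33,0],[0,0,0],1],[[-0.85,0.33,0],[0,0,0],1],[[0,0,0],[0,0,0],1],[[0,0,0],[0,0,0],1]])

```text
time_s: 26.38
ee_pos: [0.6267, -0.0287, 0.1411]
ee_rot: [-0.002, 0.654, 0.757, -0.001]
ft_force: [0.2, 0.6, -1.4]
opening: 0.0428
grip_force: 46.3
```

Emit:
apply_moves(moves=[[[0,0,0],[0,0,0],1]])

```text
time_s: 26.5
ee_pos: [0.627, -0.0278, 0.1421]
ee_rot: [-0.001, 0.653, 0.757, -0.001]
ft_force: [-1.8, -0.3, -1.5]
opening: 0.0433
grip_force: 46.3
```

```bash
python3 plan.py 0.628 -0.0255 0.04 3 0|sed -n 1,2p
```

```text
t 26.5 pos [ 0.627  -0.0278  0.1421] yaw 98.4 tilt 0.15 open 0.0433
[0.01, 0.01, 0.68]
```

Contact is expected at about 0.035.

Emit:
apply_moves(moves=[[[0.04,0.02,0.6],[0,0,0],1],[[0,0,0.8],[0,0,0],1],[[0,0,0.5],[0,0,0],1],[[0,0,0.12],[0,0,0],1],[[0,0,0],[0,0,0],1]])

```text
time_s: 27.12
ee_pos: [0.6291, -0.0261, 0.0425]
ee_rot: [-0.0, 0.653, 0.757, -0.0]
ft_force: [0.3, -0.0, -1.1]
opening: 0.0427
grip_force: 46.3
```

Emit:
apply_moves(moves=[[[0,0,0],[0,0,0],1],[[0,0,0.02],[0,0,0],1],[[0,0,0],[0,0,0],1]])

```text
time_s: 27.5
ee_pos: [0.6296, -0.027, 0.0421]
ee_rot: [0.001, 0.654, 0.757, 0.0]
ft_force: [0.3, 0.0, -1.7]
opening: 0.0427
grip_force: 46.3
```

Emit:
apply_moves(moves=[[[0.03,-0.02,0.08],[0,0,0],1],[[0,0,0.02],[0,0,0],1],[[0,0,0],[0,0,0],1]])

```text
time_s: 27.88
ee_pos: [0.6276, -0.0255, 0.0359]
ee_rot: [-0.0, 0.654, 0.757, -0.0]
ft_force: [-0.2, -0.5, -1.6]
opening: 0.0429
grip_force: 46.3
```

Emit:
apply_moves(moves=[[[0,0,0.02],[0,0,0],1],[[0,0,0],[0,0,0],1]])

```text
time_s: 28.12
ee_pos: [0.6279, -0.0255, 0.0352]
ee_rot: [-0.0, 0.654, 0.757, -0.0]
ft_force: [0.1, 0.2, -2.0]
opening: 0.0431
grip_force: 46.3
```

Emit:
apply_moves(moves=[[[0,0,0.02],[0,0,0],1],[[0,0,0],[0,0,0],1]])

```text
time_s: 28.38
ee_pos: [0.6281, -0.0255, 0.0348]
ee_rot: [0.0, 0.654, 0.757, 0.0]
ft_force: [-2.0, -0.0, 2.1]
opening: 0.0431
grip_force: 46.8
```

Emit:
apply_moves(moves=[[[0,0,0],[0,0,0],0.4],[[0,0,0],[0,0,0],0.2],[[0,0,0],[0,0,0],0],[[0,0,0],[0,0,0],0],[[0,0,0],[0,0,0],0]])

```text
time_s: 29.0
ee_pos: [0.6279, -0.0255, 0.0343]
ee_rot: [0.0, 0.654, 0.757, 0.0]
ft_force: [-0.0, 0.2, 0.3]
opening: 0.0853
grip_force: 0.0
```

Emit:
apply_moves(moves=[[[0,0,-0.5],[0,0,0],0],[[0,0,-0.9],[0,0,0],0],[[0,0,-0.8],[0,0,0],0],[[0,0,0],[0,0,0],0]])

```text
time_s: 29.5
ee_pos: [0.6315, -0.0259, 0.1491]
ee_rot: [0.004, 0.654, 0.757, 0.003]
ft_force: [0.5, -0.2, 0.4]
opening: 0.0854
grip_force: 0.0
```

```bash
python3 plan.py 0.6015 0.155 0.14 4 0|head -2
```

```text
t 29.5 pos [ 0.6315 -0.0259  0.1491] yaw 98.4 tilt 0.54 open 0.0854
[0.92, -0.02, 0.04]
```

Emit:
apply_moves(moves=[[[0.92,-0.02,0.02],[0,0,0],0],[[0.92,-0.02,0.02],[0,0,0],0],[[0.92,-0.02,0.02],[0,0,0],0],[[0.92,-0.02,0.02],[0,0,0],0],[[0,0,0],[0,0,0],0]])

```text
time_s: 30.12
ee_pos: [0.5952, 0.1588, 0.1386]
ee_rot: [-0.001, 0.652, 0.758, -0.001]
ft_force: [-0.4, -0.3, -0.1]
opening: 0.0853
grip_force: 0.0
```

Emit:
apply_moves(moves=[[[0,0,0],[0,0,0],0],[[0,0,0],[0,0,0],0],[[0,0,0],[0,0,0],0]])

```text
time_s: 30.5
ee_pos: [0.5974, 0.1547, 0.1401]
ee_rot: [0.0, 0.654, 0.756, -0.0]
ft_force: [0.5, 0.3, -0.5]
opening: 0.0853
grip_force: 0.0
```

```bash
python3 plan.py 0.6020 0.155 0.021 3 0|head -2
```

```text
t 30.5 pos [0.5974 0.1547 0.1401] yaw 98.3 tilt 0.01 open 0.0853
[-0.0, 0.03, 0.79]
```

Emit:
apply_moves(moves=[[[0,0.09,0.79],[0,0,0],0],[[0,0,0.79],[0,0,0],0],[[0,0,0.5],[0,0,0],0.2],[[0,0,0.28],[0,0,0],0.3],[[0,0,0],[0,0,0],0.4]], newtons=30)

```text
time_s: 31.12
ee_pos: [0.601, 0.156, 0.0214]
ee_rot: [-0.001, 0.654, 0.757, -0.001]
ft_force: [-0.3, 0.1, 0.3]
opening: 0.0516
grip_force: 0.0
```

Emit:
apply_moves(moves=[[[0,0,0],[0,0,0],0.5],[[0,0,0],[0,0,0],1],[[0,0,0],[0,0,0],1],[[0,0,0],[0,0,0],1],[[0,0,0],[0,0,0],1]])

```text
time_s: 31.75
ee_pos: [0.6031, 0.1569, 0.024]
ee_rot: [0.001, 0.654, 0.757, 0.001]
ft_force: [-0.1, 0.8, 6.3]
opening: 0.027
grip_force: 29.9
```

Emit:
apply_moves(moves=[[[0,0,-0.3],[0,0,0],1],[[0,0,0],[0,0,0],1],[[-0.09,0,0],[0,0,0],1],[[0,0,0],[0,0,0],1],[[0,0,0],[0,0,0],1]])

```text
time_s: 32.38
ee_pos: [0.6019, 0.152, 0.0368]
ee_rot: [-0.0, 0.654, 0.757, -0.0]
ft_force: [0.3, -0.9, -0.4]
opening: 0.0268
grip_force: 29.6
```

Emit:
apply_moves(moves=[[[0,0,0.2],[0,0,0],1],[[0,0,0.04],[0,0,0],1],[[0,0,0],[0,0,0],1]])

```text
time_s: 32.75
ee_pos: [0.6019, 0.1522, 0.0247]
ee_rot: [-0.0, 0.654, 0.757, -0.0]
ft_force: [-0.0, 0.4, -0.3]
opening: 0.0268
grip_force: 29.6
```

Emit:
apply_moves(moves=[[[0,0,0.02],[0,0,0],1],[[0,0,0],[0,0,0],1]])

```text
time_s: 33.0
ee_pos: [0.6023, 0.1522, 0.0242]
ee_rot: [0.0, 0.654, 0.757, 0.0]
ft_force: [0.1, 0.2, -0.2]
opening: 0.027
grip_force: 29.6
```

Emit:
apply_moves(moves=[[[0,0,0.01],[0,0,0],1],[[0,0,0],[0,0,0],1]])

```text
time_s: 33.25
ee_pos: [0.6023, 0.1522, 0.024]
ee_rot: [0.0, 0.654, 0.757, 0.0]
ft_force: [-0.8, 0.4, 0.0]
opening: 0.0264
grip_force: 29.6
```

Touching. Release, rise, and back away for a final look.

Emit:
apply_moves(moves=[[[0,0,0.01],[0,0,0],1],[[0,0,0],[0,0,0],0.5],[[0,0,0],[0,0,0],0.2],[[0,0,0],[0,0,0],0],[[0,0,0],[0,0,0],0]])

```text
time_s: 33.88
ee_pos: [0.6022, 0.1521, 0.0231]
ee_rot: [-0.0, 0.654, 0.757, -0.0]
ft_force: [0.4, -0.3, -1.4]
opening: 0.0855
grip_force: 0.0
```

Emit:
apply_moves(moves=[[[0,0,-0.5],[0,0,0],0],[[0,0,-0.9],[0,0,0],0],[[0,0,-0.9],[0,0,0],0],[[0,-0.9,-0.3],[0,0,0],0],[[0,-0.9,0],[0,0,0],0]])

```text
time_s: 34.5
ee_pos: [0.5141, 0.1392, 0.1555]
ee_rot: [0.002, 0.654, 0.757, 0.002]
ft_force: [-0.3, -0.5, 0.3]
opening: 0.0853
grip_force: 0.0
```

Emit:
apply_moves(moves=[[[0,-0.9,0],[0,0,0],0],[[0,-0.9,0],[0,0,0],0],[[0,0,0],[0,0,0],0],[[0,0,0],[0,0,0],0]])

```text
time_s: 35.0
ee_pos: [0.4252, 0.1261, 0.1539]
ee_rot: [0.001, 0.654, 0.757, 0.001]
ft_force: [-0.5, 0.2, 0.3]
opening: 0.0857
grip_force: 0.0
```

Run:
```python
from h import *
np.set_printoptions(precision=4,suppress=True)
im={n:get_image(n) for n in("scene","top")}
S={"scene":[(.6395,-.1166),(.6261,-.027),(.6129,.0619),(.5995,.1512)],"top":[(.6432,-.1163),(.63,-.0273),(.6165,.0619),(.6032,.151)]}
for n in im:
  for i,h in enumerate((.070,.054,.040,.028)):
    P=(*np.mean([S["scene"][i],S["top"][i]],0),h+.014)
    b,a=brass(im[n],proj(n,P),6);print(h,n,a,b and (onz(n,b,P[2])[:2]-S[n][i])*1e3)
A=cv2.resize(im["scene"][60:360,200:500],None,fx=1.95,fy=1.95,interpolation=2);cv2.imwrite("pics/c9.png",A[:,:,::-1])
```

```text
0.07 scene 26 [-0.2247 -0.7485]
0.054 scene 31 [ 0.1002 -0.4208]
0.04 scene 34 [-0.0102  1.1082]
0.028 scene 44 [0.9491 0.6958]
0.07 top 21 [-0.6952 -1.425 ]
0.054 top 21 [-0.8297 -0.8912]
0.04 top 19 [-0.3563  0.229 ]
0.028 top 19 [ 0.2156 -0.1854]
```

View pics/c9.png

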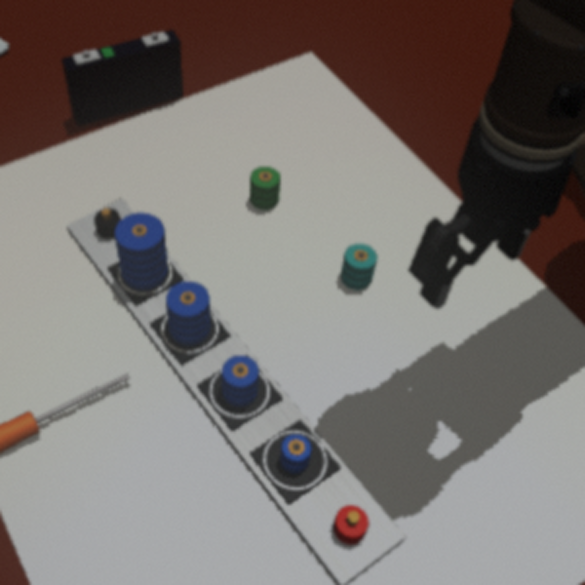

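The final crop shows all four drums upright and centred to about 1.5 mm. They rise from the red post (350,523) to the black post (107,222), and the cell still stands at (125,85).

```bash
python3 -c "
from station import *
print(close_job())"
```

```text
the job is handed in; nothing more can be done
None
```

The job is handed in: the four blue insulators stand upright on their seats, within about 1.6 mm of centre by camera, rising 28, 40, 54, 70 mm from the red post (seat4) to the black post (seat1), with the battery cell untouched; I re-gripped the 28 mm one once to centre it, and it took about 35 s of the 96 s.

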